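Fill the sample tray with pyramid wall tiles

ROBOT

A 7-joint arm with a two-finger parallel gripper is mounted at the origin on the work surface. World frame = base frame: x ahead of the robot, y to its left, z up, the work surface at z = 0. Lengths are in m, angles in rad, forces in N, time in s.
With the tool pointing down it reaches from about 0.4 to 0.875 m from the base axis. Payload 19.3 kg.
Tool frame: the origin (TCP) lies at the very end of the fingers, on their centre line; the grasp point (between the pads) lies 19 mm behind it; z points along the fingers, y is the direction in which the jaws open and shut (so a half turn about z gives the same grasp; the last joint's range is limited). The gripper opens to 85 mm and grips with 20 to 120 N. Pads are 22 mm wide; open, the fingers measure 114 mm over their backs; the gripper's body (76 mm by 85 mm) begins 54 mm behind the grasp point. The pads swing forward as they close: fully open they stand 13 mm farther back than shut.
Start: joints at [-1.272, 0.521, -0.036, 1.599, 0.021, 1.021, -0.113], TCP at [0.225, 0.583, 0.201] pointing down, gripper open.
Joint ranges: [-2.91, 2.91], [-0.3, 2.13], [-1.5, 1.42], [0.17, 2.43], [-1.26, 4.41], [0.16, 1.93], [-2.52, 2.52]. Speed limits (rad/s): [1.89, 1.89, 2.39, 2.39, 3.01, 3.01, 3.01].

INTERFACE

Orientations are given as [roll, pitch, yaw] about the fixed x, y, z axes, in that order (R = Rz(yaw) Ry(pitch) Rx(roll)).
In Python, from workcell import bot, viewer gives the robot as it stands.
- The arm moves only by the shell command python3 -m creep 'ROWS' [FORCE]. ROWS is JSON, a list of rows, each an object of numbers: "rx", "ry", "rz": the turn, a rotation vector about the tool's x, y, z in degrees; "tx", "ty", "tz": the shift along the tool's x, y, z in mm; "hand": the closure, from -1 (fully open) to 1 (shut), so that 0 is half open. In form: [{"rx": .., "ry": .., "rz": .., "tx": .., "ty": .., "tz": .., "hand": ..}, ...]. A call has 1 to 8 rows; each row is the pose to reach, as a shift and turn from the pose commanded when the call began, along the tool's axes at that moment; what a row does not reach only later rows make up. A row lasts 1/10 s, in which the tool goes at most 50 mm and 8.59 degrees, less where a joint would pass 70% of its speed; a pose out of reach is approached as far as the arm can. A call with a gripper value outside its range is refused whole. The fingers move at their own pace and stop on an object; FORCE is the grip in N (left out, the last holds). Time passes only in rows, so rows that repeat a pose let the fingers close. It gives the time, the measured TCP pose, the force and the opening at its end, in the units of the state.
- bot.observe(): the state, without advancing time (a new reading comes with each control period).
- viewer.grab_frame(name): name is "scene" or "top" or "wrist"; returns a dict with "pixels" (384x512x3 uint8, blue, green, red), "vertical_fov" (degrees; the focal length in pixels is half the picture's height over the tangent of half this angle, whatever the lens; pixels are square), "cx", "cy" (the principal point, pixels), "distortion" ([k1, k2, p1, p2, k3] as OpenCV has them; the pictures are not rectified), "rvec" (rotation vector, rad) and "tvec" (3), from world to camera coordinates, as OpenCV has them; the wrist camera has in their place "tool_from_camera" (4x4, takes a point from camera to tool coordinates, whose origin is the TCP and whose axes are the flange's). Camera axes: x right, y down, z forward; pixel columns grow to the right and rows downward; lengths in m; the calibration is good to about 2 mm. A picture is of the moment at which its call begins: read the wrist's pose just before it. There is no depth.
- bot.job_done(): hands the job in, once; it reports no verdict.
Trained networks look in a picture, given as the dict that the camera call returned (one of the last four; its "shot" number tells which), for a name from the list of things; names that differ only in an ending like _2 or _b are one class to them, and where a whole thing is asked for, a point or a joint stands for the part that bears it (a point fixed in the world has none). Each returns a list of dicts, best first, with "score" (0 to 1); they miss things now and then, are a little off and sometimes report something else, mostly with a low value. They report only what shows in the picture. A call takes as long as a camera call. They do not tell look-alikes from the thing itself.
- viewer.outline_of(target, picture): "mask" (384x512 bool, what is visible of it) and "bbox" ([left, top, right, bottom] in pixels, round what is visible of it).
The state is a dict: "clock": time; "qpos": joint angles; "qd": joint speeds; "joint_efforts": joint torques, N m; "position": TCP position; "tool_rot": TCP orientation; "force": force on the tool from outside, world axes, zero at the start; "moment": the same for the moment, N m; "grip_width": finger opening in m.
Only numpy, scipy, OpenCV 4.12 (cv2) and the standard library are available. Lean on these libraries where they do the work, as an engineer would, in place of code of your own. Each camera call takes 0.05 s, during which the arm holds its last target.

TASK

Put together a colour sample set: set each of the three square pyramid tiles, pointed side up, in the middle of the liner of its own colour in the dark wooden tray, squared up with its compartment. Set the tiles down, do not drop them: they are plaster. The roof-shaped tiles in the same colours are not part of the set: leave them where they lie.

Things in the scene. Friction and masses are not known exactly. Their poses are not given: they have to be found in the camera images.
- tray: dark wooden open tray fixed to the bench, 138 (x) by 248 (y) by 26 mm high, walls, floor and 2 dividers 5 mm thick, dividers no higher than the rim. Three compartments side by side along its y, 81 mm apart, the second at the centre; inside each is 128 (x) by 76 mm (y), so fingers have room beside a tile along the tray's x. Origin: centre of underside, z up. Place and angle vary.
- liner_green: flat green square, 64 by 64 by 4 mm, fixed mid-floor in one compartment of the tray, sides parallel to the tray's; which compartment has which colour varies. Origin: centre of its underside, 5 mm above the bench; its top, where the tile rests, is 4 mm above the origin. Axes as the tray's.
- liner_cream: flat cream-white square, 64 by 64 by 4 mm, fixed mid-floor in one compartment of the tray, sides parallel to the tray's; which compartment has which colour varies. Origin: centre of its underside, 5 mm above the bench; its top, where the tile rests, is 4 mm above the origin. Axes as the tray's.
- liner_yellow: flat mustard-yellow square, 64 by 64 by 4 mm, fixed mid-floor in one compartment of the tray, sides parallel to the tray's; which compartment has which colour varies. Origin: centre of its underside, 5 mm above the bench; its top, where the tile rests, is 4 mm above the origin. Axes as the tray's.
- pyramid_green: loose green cast-plaster tile with a square foot and one central point: upright sides 52 by 52 mm and 26 mm high, then four triangular faces rising to a point 42 mm above its underside; about 100 g. Origin: centre of its underside; x and y square to its sides (it looks the same after a quarter turn), z up.
- pyramid_cream: loose cream-white cast-plaster tile with a square foot and one central point: upright sides 52 by 52 mm and 26 mm high, then four triangular faces rising to a point 42 mm above its underside; about 100 g. Origin: centre of its underside; x and y square to its sides (it looks the same after a quarter turn), z up.
- pyramid_yellow: loose mustard-yellow cast-plaster tile with a square foot and one central point: upright sides 52 by 52 mm and 26 mm high, then four triangular faces rising to a point 42 mm above its underside; about 100 g. Origin: centre of its underside; x and y square to its sides (it looks the same after a quarter turn), z up.
- ridge_green: loose green cast-plaster tile shaped like a house roof, a look-alike that does not belong in the tray: oblong foot 74 (x) by 42 mm (y), upright sides 26 mm high, then two sloping faces that meet in one straight ridge along x, 42 mm above its underside; about 110 g. Origin: centre of its underside, z up.
- ridge_cream: loose cream-white cast-plaster tile shaped like a house roof, a look-alike that does not belong in the tray: oblong foot 74 (x) by 42 mm (y), upright sides 26 mm high, then two sloping faces that meet in one straight ridge along x, 42 mm above its underside; about 110 g. Origin: centre of its underside, z up.
- ridge_yellow: loose mustard-yellow cast-plaster tile shaped like a house roof, a look-alike that does not belong in the tray: oblong foot 74 (x) by 42 mm (y), upright sides 26 mm high, then two sloping faces that meet in one straight ridge along x, 42 mm above its underside; about 110 g. Origin: centre of its underside, z up.
Things that resemble listed ones, but are neither listed nor needed, are in the scene too. Leave any purple look-alike of the pyramid_green alone.

How it is judged:
At the end, for the whole second after the job is handed in: Each pyramid tile rests, released and upright (0.1 rad), on the liner of its own colour: centre within 12 mm of the liner's, underside on its top, sides within 0.2 rad of the compartment's, any quarter turn; each roof-shaped tile is at rest within 20 mm of its start (horizontal distance between pyramid_green and liner_green below 0.012 m and z of pyramid_green in the frame of liner_green between 0.002 and 0.007 m and angle between each of pyramid_green, pyramid_cream, pyramid_yellow's own z axis and vertical below 0.1 rad and (angle between the x axis of pyramid_green and the x axis of liner_green, either way round below 0.2 rad or angle between the x axis of pyramid_green and the y axis of liner_green, either way round below 0.2 rad) and linear speed of each of pyramid_green, pyramid_cream, pyramid_yellow, ridge_green, ridge_cream, ridge_yellow below 0.01 m/s and angular speed of each of pyramid_green, pyramid_cream, pyramid_yellow below 0.1 rad/s and horizontal distance between pyramid_cream and liner_cream below 0.012 m and z of pyramid_cream in the frame of liner_cream between 0.002 and 0.007 m and (angle between the x axis of pyramid_cream and the x axis of liner_cream, either way round below 0.2 rad or angle between the x axis of pyramid_cream and the y axis of liner_cream, either way round below 0.2 rad) and horizontal distance between pyramid_yellow and liner_yellow below 0.012 m and z of pyramid_yellow in the frame of liner_yellow between 0.002 and 0.007 m and (angle between the x axis of pyramid_yellow and the x axis of liner_yellow, either way round below 0.2 rad or angle between the x axis of pyramid_yellow and the y axis of liner_yellow, either way round below 0.2 rad) and distance of each of ridge_green, ridge_cream, ridge_yellow from where it was at the start of the episode below 0.02 m); the robot touches nothing.
It fails at once if a roof-shaped tile is moved by more than 20 mm (distance of any of ridge_green, ridge_cream, ridge_yellow from where it was at the start of the episode above 0.02 m).
It fails at once if a pyramid tile is dropped (faster than 0.7 m/s, a fall of about 25 mm, while no finger touches it) ((linear speed of pyramid_green above 0.7 m/s and contact force between the fingers and pyramid_green below 0.01 N) or (linear speed of pyramid_cream above 0.7 m/s and contact force between the fingers and pyramid_cream below 0.01 N) or (linear speed of pyramid_yellow above 0.7 m/s and contact force between the fingers and pyramid_yellow below 0.01 N)).
It also fails if it takes over 83 s, if anything falls off the work surface, if the arm or the gripper's body presses on something with over 40 N, if the wrist force passes 120 N, or if a joint passes its speed limit or range.

## Working session

There is one attempt and no reset: what is moved stays moved. The work goes in short steps, Python scripts to look and compute and a shell command to move; the robot and the scene stay as the last step left them, time stands still between calls to the robot, and variables do not carry over. Pictures are saved under pics/ and viewed, and the job is handed in when it is done.

```bash
ls -la; mkdir -p pics
python3 - <<'E'
from workcell import bot, viewer
import cv2,numpy as np
s=bot.observe()
for k,v in s.items(): print(k,np.round(v,4))
for n in ["scene","top","wrist"]:
    f=viewer.grab_frame(n)
    cv2.imwrite(f"pics/{n}0.png",f["pixels"])
    print(n,{k:np.round(v,4).tolist() if not isinstance(v,str) else v for k,v in f.items() if k!="pixels"})
E
```

```text
total 12
drwxr-xr-x  3 agent agent 4096 Dec  6 17:33 .
drwxr-xr-x 23 root  root  4096 Dec  6 17:33 ..
drwxr-xr-x  2 agent agent 4096 Dec  6 17:33 pics
clock 0.0
qpos [-1.2722  0.5221 -0.0363  1.6     0.0212  1.0211 -0.1128]
qd [-0.0017  0.001  -0.0012  0.0001 -0.0024  0.001  -0.0006]
joint_efforts [-7.00000e-04 -9.27105e+01  1.97970e+00 -3.69929e+01  1.78000e-02
  8.20000e-03 -0.00000e+00]
position [0.2252 0.5826 0.2009]
tool_rot [-3.1404e+00  1.0000e-04  2.7728e+00]
force [-0.2172  0.0799  0.314 ]
moment [-0.0073  0.025   0.0331]
grip_width 0.0859
scene {'vertical_fov': 42.1667, 'cx': 255.4788, 'cy': 188.4988, 'distortion': [-0.2041, 0.0, 0.0, 0.0, 0.0], 'rvec': [0.9129, 2.4941, -1.0699], 'tvec': [0.3546, -0.1949, 1.407], 'shot': 1}
top {'vertical_fov': 53.9596, 'cx': 257.4641, 'cy': 194.4104, 'distortion': [-0.0926, 0.0, 0.0, 0.0, 0.0], 'rvec': [2.1302, -2.1106, 0.1317], 'tvec': [0.0356, 0.4843, 0.9686], 'shot': 2}
wrist {'vertical_fov': 61.9146, 'cx': 252.1661, 'cy': 188.6482, 'distortion': [-0.0744, 0.0, 0.0, 0.0, 0.0], 'tool_from_camera': [[-0.0001, -0.9656, -0.2599, 0.0649], [1.0, -0.0002, 0.0002, -0.0004], [-0.0003, -0.2599, 0.9656, -0.1717], [0.0, 0.0, 0.0, 1.0]], 'shot': 3}
```

View pics/scene0.png

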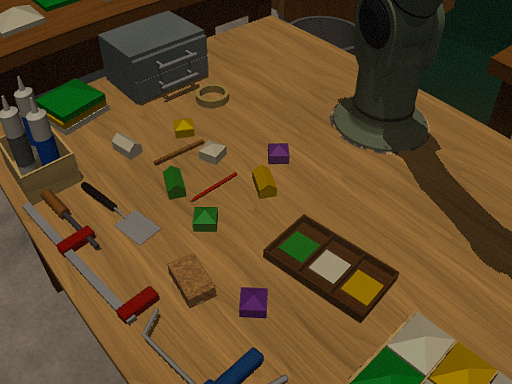

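View pics/top0.png

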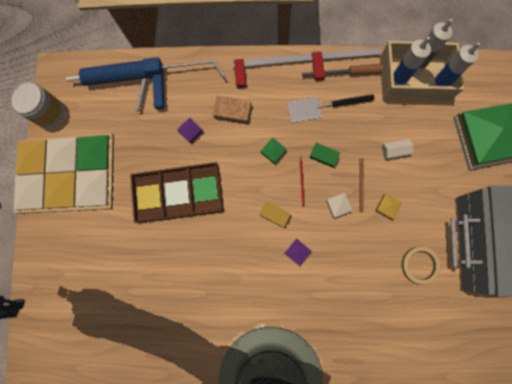

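View pics/wrist0.png

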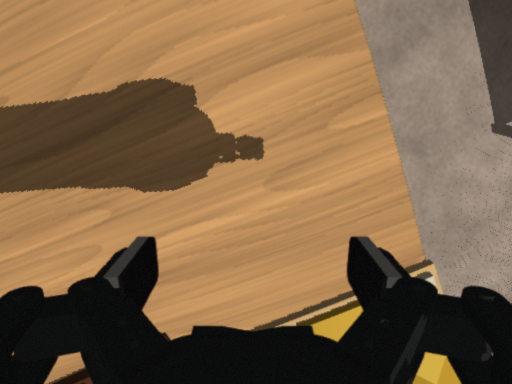

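The top view shows the tray around (178,193), with its liners running yellow, cream, green from left to right. The pyramids look to be green (274,151), cream (340,205) and yellow (389,206). The ridges are at (324,155), (398,149) and (275,214), and the purple look-alikes at (190,130) and (298,252). Next I'll fit the poses to the network masks in both views.

```bash
cat > h.py <<'E'
import numpy as np,cv2
from scipy.optimize import minimize,least_squares
from scipy.spatial.transform import Rotation as Rn
from workcell import bot,viewer
def cam(f,s=None):
    h=f["pixels"].shape[0]; fl=h/2/np.tan(np.radians(f["vertical_fov"])/2)
    K=np.array([[fl,0,f["cx"]],[0,fl,f["cy"]],[0,0,1]]); D=np.array(f["distortion"],float)
    if "rvec" in f: return K,D,np.array(f["rvec"],float),np.array(f["tvec"],float)
    T=np.eye(4); T[:3,:3]=Rn.from_euler("xyz",s["tool_rot"]).as_matrix(); T[:3,3]=s["position"]
    M=np.linalg.inv(T@np.array(f["tool_from_camera"]))
    return K,D,Rn.from_matrix(M[:3,:3]).as_rotvec(),M[:3,3]
def proj(P,c): return cv2.projectPoints(np.asarray(P,float).reshape(-1,1,3),c[2],c[3],c[0],c[1])[0].reshape(-1,2)
def ray(px,c):
    u=cv2.undistortPoints(np.array([[px]],float),c[0],c[1]).ravel()
    R=Rn.from_rotvec(c[2]).as_matrix(); return -R.T@c[3],R.T@np.array([u[0],u[1],1])
def plane(px,c,z):
    o,d=ray(px,c); return o+d*(z-o[2])/d[2]
def tri(pts):
    A=np.zeros((3,3));b=np.zeros(3)
    for px,c in pts:
        o,d=ray(px,c); d=d/np.linalg.norm(d); Q=np.eye(3)-np.outer(d,d);A+=Q;b+=Q@o
    return np.linalg.solve(A,b)
def sq(a,b,z): return [[a*i,b*j,z] for i,j in((1,1),(1,-1),(-1,-1),(-1,1))]
PYR=np.array(sq(.026,.026,0)+sq(.026,.026,.026)+[[0,0,.042]])
RID=np.array(sq(.037,.021,0)+sq(.037,.021,.026)+[[.037,0,.042],[-.037,0,.042]])
LIN=np.array(sq(.032,.032,.004))
TRAY=np.array(sq(.069,.124,0)+sq(.069,.124,.026))
def place(M,p): 
    c,s=np.cos(p[3]),np.sin(p[3]); return M@np.array([[c,-s,0],[s,c,0],[0,0,1]]).T+np.array(p[:3])
def sil(M,p,c,S=4):
    h=cv2.convexHull(proj(place(M,p),c).astype(np.float32)).reshape(-1,2)
    m=np.zeros((384*2,512*2),np.uint8); cv2.fillPoly(m,[np.round((h*2+.5)*16).astype(np.int32)],255,cv2.LINE_AA,4)
    return cv2.resize(m,(512,384),interpolation=cv2.INTER_AREA)/255.
def fit(M,views,p0,freez=True):
    def cost(q):
        p=q if freez else np.array([q[0],q[1],p0[2],q[2]])
        return sum(np.abs(sil(M,p,c)-m).sum()/m.sum() for m,c in views)
    best=None; x0=np.array(p0,float) 
    for dy in np.radians([0,22,45,67,90,112,135,157]):
        q=x0.copy(); q[3]+=dy; q=q if freez else q[[0,1,3]]
        st=np.vstack([q]+[q+e for e in np.diag([.01,.01,.01,.15] if freez else [.01,.01,.15])])
        r=minimize(cost,q,method="Nelder-Mead",options=dict(initial_simplex=st,xatol=1e-5,fatol=1e-5,maxfev=400))
        if best is None or r.fun<best.fun: best=r
    return best.x,best.fun
E
python3 - <<'E'
from h import *
import pickle
ft=viewer.grab_frame("top");fs=viewer.grab_frame("scene")
ct,cs=cam(ft),cam(fs)
res={}
for n in ["pyramid_green","pyramid_cream","pyramid_yellow","ridge_green","ridge_cream","ridge_yellow","liner_green","liner_cream","liner_yellow","tray"]:
    a=viewer.outline_of(n,ft);b=viewer.outline_of(n,fs)
    res[n]=(a,b)
    for t,l in(("T",a),("S",b)): print(n,t,[(round(d["score"],2),np.round(d["bbox"]).tolist(),int(d["mask"].sum())) for d in l[:4]])
pickle.dump((ft,fs,res),open("r0.pkl","wb"))
print(bot.observe()["clock"])
for f,n,r in((ft,"top",(120,110,300,160)),(fs,"scene",(95,105,210,140))):
    x,y,w,h=r; cv2.imwrite(f"pics/{n}_z.png",cv2.resize(f["pixels"][y:y+h,x:x+w],None,fx=2.6,fy=2.6,interpolation=cv2.INTER_CUBIC))
E
```

```text
pyramid_green T [(0.63, [281.0, 240.0, 313.0, 266.0], 390), (0.59, [179.0, 118.0, 204.0, 142.0], 396), (0.58, [191.0, 176.0, 218.0, 204.0], 529)]
pyramid_green S [(0.95, [239.0, 288.0, 268.0, 317.0], 816), (0.85, [189.0, 209.0, 219.0, 232.0], 529), (0.73, [268.0, 142.0, 291.0, 164.0], 432)]
pyramid_cream T [(0.95, [330.0, 190.0, 351.0, 219.0], 425)]
pyramid_cream S []
pyramid_yellow T [(0.65, [373.0, 193.0, 406.0, 222.0], 445)]
pyramid_yellow S [(0.76, [173.0, 119.0, 194.0, 141.0], 335)]
ridge_green T [(0.9, [308.0, 143.0, 340.0, 169.0], 463), (0.6, [259.0, 201.0, 288.0, 227.0], 455)]
ridge_green S [(0.74, [164.0, 168.0, 185.0, 199.0], 519)]
ridge_cream T [(0.94, [384.0, 140.0, 411.0, 163.0], 482)]
ridge_cream S [(0.85, [111.0, 132.0, 142.0, 158.0], 548), (0.34, [311.0, 251.0, 350.0, 283.0], 776)]
ridge_yellow T [(0.82, [259.0, 201.0, 290.0, 228.0], 420), (0.26, [192.0, 179.0, 220.0, 202.0], 530), (0.24, [376.0, 194.0, 404.0, 220.0], 410)]
ridge_yellow S [(0.75, [252.0, 164.0, 275.0, 197.0], 623)]
liner_green T [(0.83, [191.0, 177.0, 218.0, 204.0], 493), (0.51, [260.0, 204.0, 288.0, 226.0], 441)]
liner_green S [(0.93, [280.0, 230.0, 320.0, 262.0], 723)]
liner_cream T [(0.67, [164.0, 184.0, 189.0, 206.0], 513)]
liner_cream S [(0.97, [311.0, 250.0, 350.0, 282.0], 794)]
liner_yellow T [(0.77, [139.0, 187.0, 162.0, 208.0], 486)]
liner_yellow S [(0.63, [344.0, 273.0, 381.0, 306.0], 841)]
tray T [(0.91, [131.0, 162.0, 224.0, 227.0], 3057)]
tray S [(0.77, [262.0, 211.0, 399.0, 323.0], 4954)]
1.25
```

View pics/top_z.png

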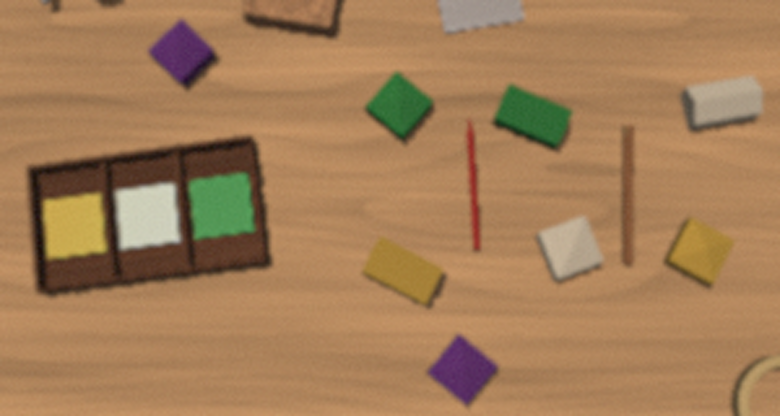

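View pics/scene_z.png

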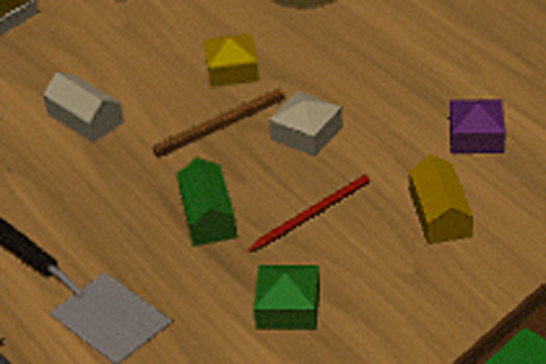

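The zooms confirm the shapes: one pyramid and one roof tile in each colour. The network missed the green pyramid in the top view and the cream one in the scene view. I'll segment those with GrabCut from their boxes and fit all of them.

Run:
```python
from h import *
import pickle
ft,fs,res=pickle.load(open("r0.pkl","rb")); ct,cs=cam(ft),cam(fs)
def gc(f,b):
    m=np.full((384,512),cv2.GC_BGD,np.uint8); l,t,r,bo=[int(round(v)) for v in b]
    m[t-3:bo+3,l-3:r+3]=cv2.GC_PR_FGD
    m2=m.copy(); bg=np.zeros((1,65));fg=np.zeros((1,65))
    im=f["pixels"].copy(); x0,y0=l-18,t-18
    sub=np.ascontiguousarray(im[y0:bo+18,x0:r+18]); ms=np.ascontiguousarray(m2[y0:bo+18,x0:r+18])
    cv2.grabCut(sub,ms,None,bg,fg,6,cv2.GC_INIT_WITH_MASK)
    o=np.zeros((384,512)); o[y0:bo+18,x0:r+18]=(ms==1)|(ms==3); return o
B={"pyramid_green":((262,138,287,165),(189,209,219,232)),"pyramid_cream":((330,190,351,219),(198,140,228,164)),"pyramid_yellow":((375,193,404,221),(173,119,194,141)),
"ridge_green":((308,143,340,169),(164,168,185,199)),"ridge_cream":((384,140,413,161),(111,132,142,158)),"ridge_yellow":((259,201,290,228),(252,164,275,197))}
it,is_=ft["pixels"].copy(),fs["pixels"].copy(); out={}
def draw(im,M,p,c,col=(255,0,255)):
    h=cv2.convexHull(proj(place(M,p),c).astype(np.float32)); cv2.polylines(im,[np.round((h*3+1)).astype(np.int32)],True,col,1)
it=cv2.resize(it,None,fx=3,fy=3);is_=cv2.resize(is_,None,fx=3,fy=3)
for n,(bt,bs) in B.items():
    mt,ms=gc(ft,bt),gc(fs,bs); M=PYR if n[0]=="p" else RID
    p0=plane(((bt[0]+bt[2])/2,(bt[1]+bt[3])/2),ct,.03); p0=[p0[0],p0[1],0,0]
    a=fit(M,[(mt,ct),(ms,cs)],p0); g=fit(M,[(mt,ct),(ms,cs)],p0,False)
    s=fit(M,[(ms,cs)],p0,False); t=fit(M,[(mt,ct)],p0,False)
    print(n,np.round(a[0],4),round(a[1],3),"z0:",np.round(g[0],4),round(g[1],3),"T",np.round(t[0],4),"S",np.round(s[0],4),int(mt.sum()),int(ms.sum()))
    out[n]=[g[0][0],g[0][1],0,g[0][2]]
    draw(it,M,out[n],ct);draw(is_,M,out[n],cs)
for n in ["liner_green","liner_cream","liner_yellow","tray"]:
    M=TRAY if n=="tray" else LIN; mt,ms=[r[0]["mask"].astype(float) for r in res[n]]; b=res[n][0][0]["bbox"]
    z=0 if n=="tray" else .005
    p0=plane(((b[0]+b[2])/2,(b[1]+b[3])/2),ct,z); p0=[p0[0],p0[1],z,0]
    a=fit(M,[(mt,ct),(ms,cs)],p0); g=fit(M,[(mt,ct),(ms,cs)],p0,False)
    print(n,np.round(a[0],4),round(a[1],3),"z0:",np.round(g[0],4),round(g[1],3))
    out[n]=[g[0][0],g[0][1],z,g[0][2]]
    draw(it,M,out[n],ct);draw(is_,M,out[n],cs)
pickle.dump(out,open("out.pkl","wb"))
cv2.imwrite("pics/ft.png",it[330:800,360:1260][:, :800]);cv2.imwrite("pics/fs.png",is_[330:920,300:1100]) 
cv2.imwrite("pics/fs2.png",is_[600:1000,700:1250])
```

```text
pyramid_green [ 0.6121 -0.0024 -0.0048  0.861 ] 0.115 z0: [ 0.6124 -0.0009  0.8603] 0.179 T [ 0.6116 -0.0023  0.8443] S [0.6143 0.0011 0.8714] 429 613
pyramid_cream [ 0.4581 -0.1812 -0.0039  0.3738] 0.171 z0: [ 0.4588 -0.1798  0.3384] 0.22 T [ 0.4576 -0.1812  0.3345] S [ 0.4607 -0.1771  0.372 ] 434 485
pyramid_yellow [ 0.4563 -0.3161 -0.0016  1.0514] 0.181 z0: [ 0.457  -0.3153  1.0685] 0.192 T [ 0.457  -0.3159  1.0749] S [ 0.4573 -0.314   1.0296] 447 349
ridge_green [ 0.6006 -0.1449 -0.0035  1.1475] 0.151 z0: [ 0.6014 -0.1432  1.1593] 0.18 T [ 0.6007 -0.1443  1.18  ] S [ 0.6024 -0.1411  1.1433] 492 561
ridge_cream [ 0.618  -0.3489 -0.0032  1.7401] 0.141 z0: [ 0.6184 -0.3476  1.7625] 0.171 T [ 0.6182 -0.3484  1.7688] S [ 0.6191 -0.3448  1.7526] 558 517
ridge_yellow [ 0.4326 -0.0076 -0.0042  1.0992] 0.152 z0: [ 0.4338 -0.006   1.0821] 0.197 T [ 0.4312 -0.0094  1.076 ] S [ 0.4356 -0.0039  1.0934] 500 623
liner_green [0.5046 0.1903 0.0025 0.1371] 0.145 z0: [0.5052 0.1903 1.6949] 0.181
liner_cream [4.9310e-01 2.6950e-01 1.6000e-03 1.7052e+00] 0.11 z0: [0.4943 0.27   0.122 ] 0.155
liner_yellow [4.8110e-01 3.4990e-01 1.5000e-03 3.2922e+00] 0.137 z0: [0.4825 0.3499 0.1236] 0.189
tray [ 0.4923  0.2691 -0.0028  0.141 ] 1.035 z0: [0.4928 0.2691 0.1336] 1.048
```

The two views agree to within 2–4 mm. The fitted heights are within 5 mm of the bench, and the liners come out 80.6 mm apart against the stated 81. The tray yaw is about 0.14. I'll add a helper that prints the tool-axis shift to a world target, then go to the green tile first.

```bash
cat >> h.py <<'E'
def delta(x,y,z,psi,s=None):
    s=s or bot.observe(); R=Rn.from_euler("xyz",s["tool_rot"]); T=Rn.from_euler("xyz",[np.pi,0,psi])
    d=R.inv().apply(np.array([x,y,z])-s["position"])*1000; rv=np.degrees((R.inv()*T).as_rotvec())
    print("t",np.round(d,1),"r",np.round(rv,2)); return d,rv
E
python3 -c "
from h import *
delta(.60,-.0015,.14,2.43)"
```

```text
t [-560.2 -410.1   61.5] r [-0.   -0.   19.64]
```

View pics/ft.png

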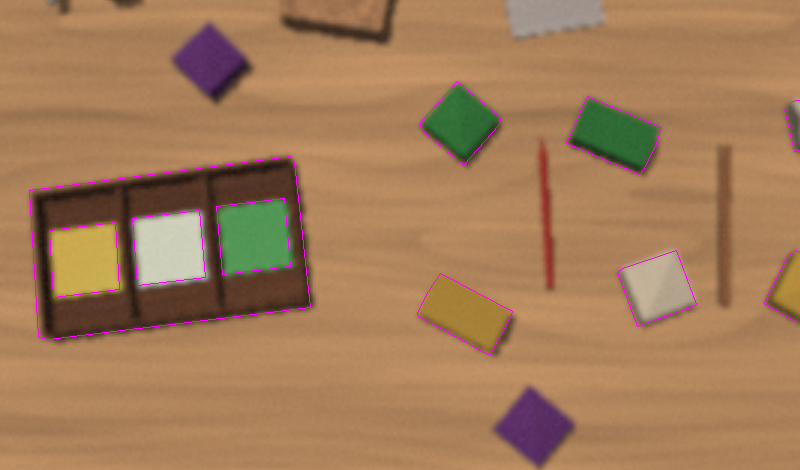

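View pics/fs.png

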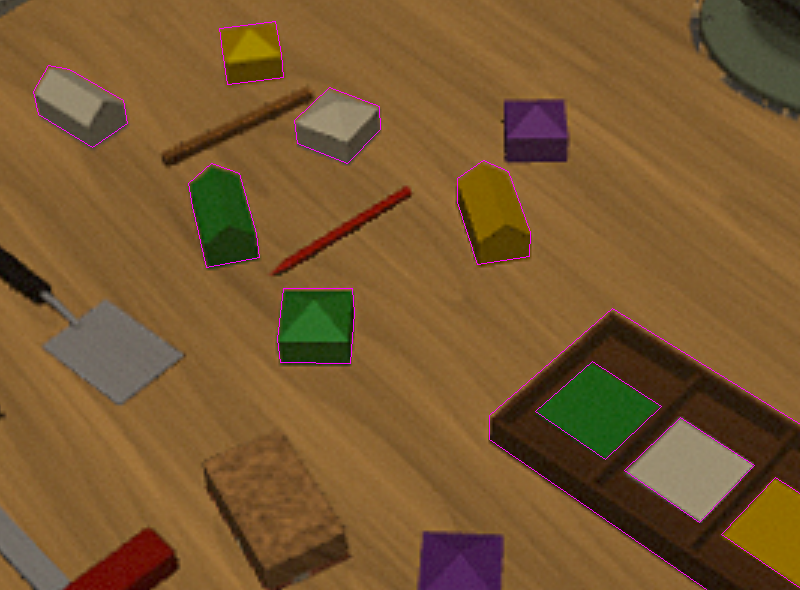

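The outlines sit on all the tiles and liners in both pictures. Moving to hover over the green tile.

```bash
python3 -m creep '[{"tx":-560,"ty":-410,"tz":60,"rz":19.6,"hand":-1},{"tx":-560,"ty":-410,"tz":60,"rz":19.6,"hand":-1},{"tx":-560,"ty":-410,"tz":60,"rz":19.6,"hand":-1},{"tx":-560,"ty":-410,"tz":60,"rz":19.6,"hand":-1},{"tx":-560,"ty":-410,"tz":60,"rz":19.6,"hand":-1},{"tx":-560,"ty":-410,"tz":60,"rz":19.6,"hand":-1},{"tx":-560,"ty":-410,"tz":60,"rz":19.6,"hand":-1},{"tx":-560,"ty":-410,"tz":60,"rz":19.6,"hand":-1}]' 40; python3 -c "
from h import *
delta(.60,-.0015,.14,2.43)"
```

```text
t [-560.2 -410.1   61.5] r [-0.   -0.   19.64]schema error: expected keys rx, ry, rz, tx, ty, tz, hand
```

All the keys are required in each row.

```bash
python3 -m creep '[{"rx":0,"ry":0,"rz":19.6,"tx":-560,"ty":-410,"tz":60,"hand":-1},{"rx":0,"ry":0,"rz":19.6,"tx":-560,"ty":-410,"tz":60,"hand":-1},{"rx":0,"ry":0,"rz":19.6,"tx":-560,"ty":-410,"tz":60,"hand":-1},{"rx":0,"ry":0,"rz":19.6,"tx":-560,"ty":-410,"tz":60,"hand":-1},{"rx":0,"ry":0,"rz":19.6,"tx":-560,"ty":-410,"tz":60,"hand":-1},{"rx":0,"ry":0,"rz":19.6,"tx":-560,"ty":-410,"tz":60,"hand":-1},{"rx":0,"ry":0,"rz":19.6,"tx":-560,"ty":-410,"tz":60,"hand":-1},{"rx":0,"ry":0,"rz":19.6,"tx":-560,"ty":-410,"tz":60,"hand":-1}]' 40; python3 -c "
from h import *
delta(.60,-.0015,.14,2.43)"
```

```text
clock: 2.05
position: [0.4412, 0.2458, 0.1672]
tool_rot: [3.141, 0.0, 2.431]
force: [1.5, 1.3, -0.2]
grip_width: 0.0852
t [-281.6  -83.8   27.1] r [0.04 0.01 0.05]
```

```bash
python3 -m creep '[{"rx":0,"ry":0,"rz":0,"tx":-282,"ty":-84,"tz":27,"hand":-1},{"rx":0,"ry":0,"rz":0,"tx":-282,"ty":-84,"tz":27,"hand":-1},{"rx":0,"ry":0,"rz":0,"tx":-282,"ty":-84,"tz":27,"hand":-1},{"rx":0,"ry":0,"rz":0,"tx":-282,"ty":-84,"tz":27,"hand":-1},{"rx":0,"ry":0,"rz":0,"tx":-282,"ty":-84,"tz":27,"hand":-1},{"rx":0,"ry":0,"rz":0,"tx":-282,"ty":-84,"tz":27,"hand":-1},{"rx":0,"ry":0,"rz":0,"tx":-282,"ty":-84,"tz":27,"hand":-1},{"rx":0,"ry":0,"rz":0,"tx":-282,"ty":-84,"tz":27,"hand":-1}]'
cat > look.py <<'E'
import sys
from h import *
import pickle
name=sys.argv[1]; tag=sys.argv[2]
out=pickle.load(open("out.pkl","rb"))
s=bot.observe(); f=viewer.grab_frame("wrist"); c=cam(f,s)
M=PYR if name[0]=="p" else LIN
r=viewer.outline_of(name,f)
print([(round(d["score"],2),np.round(d["bbox"]).tolist()) for d in r])
q=proj(place(M,out[name]),c); ctr=q.mean(0)
im=f["pixels"].copy()
cv2.polylines(im,[np.round(cv2.convexHull(q.astype(np.float32))).astype(np.int32)],True,(255,0,255),1)
r=[d for d in r if np.hypot(*(np.array([(d["bbox"][0]+d["bbox"][2])/2,(d["bbox"][1]+d["bbox"][3])/2])-ctr))<60]
if r:
    m=r[0]["mask"].astype(float); p,e=fit(M,[(m,c)],out[name],False)
    print("wrist fit",np.round(p,4),round(e,3),"prior",np.round(out[name],4))
    h=cv2.convexHull(proj(place(M,[p[0],p[1],out[name][2],p[2]]),c).astype(np.float32))
    cv2.polylines(im,[np.round(h).astype(np.int32)],True,(255,255,0),1)
    cv2.drawContours(im,cv2.findContours(m.astype(np.uint8),0,2)[0],-1,(0,0,255),1)
cv2.imwrite(f"pics/{tag}.png",im); print(np.round(s["position"],4),np.round(s["tool_rot"],3),s["clock"])
E
python3 look.py pyramid_green g1
```

```text
clock: 2.85
position: [0.5993, -0.0012, 0.1397]
tool_rot: [-3.141, -0.0, 2.429]
force: [-0.6, 0.7, -0.1]
grip_width: 0.0854
[(0.76, [234.0, 162.0, 290.0, 215.0]), (0.59, [0.0, 0.0, 42.0, 38.0]), (0.57, [458.0, 37.0, 512.0, 104.0])]
wrist fit [ 0.6142 -0.003   0.8864] 0.024 prior [ 0.6124 -0.0009  0.      0.8603]
[ 0.5993 -0.0012  0.1397] [-3.141 -0.     2.429] 2.85
```

View pics/g1.png

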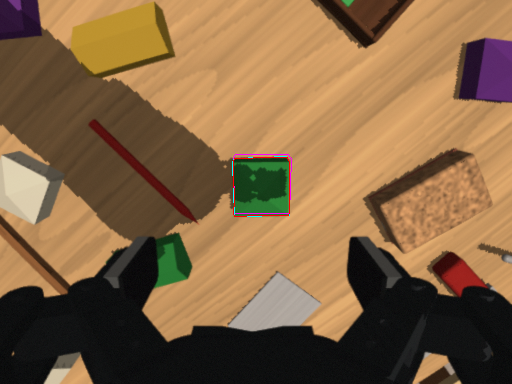

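The green tile shows at (262,185), and the wrist fit (cyan) is within 3 mm of the prior. The fit error is 0.024. Going down to about 2 mm above the bench.

```bash
python3 -c "
from h import *
delta(.6135,-.0025,.002,2.451)"
```

```text
t [-13.4   6.9 138. ] r [ 0.01 -0.03 -1.1 ]
```

```bash
python3 -m creep '[{"rx":0,"ry":0,"rz":-1,"tx":-13,"ty":7,"tz":15,"hand":-1},{"rx":0,"ry":0,"rz":-1,"tx":-13,"ty":7,"tz":60,"hand":-1},{"rx":0,"ry":0,"rz":-1,"tx":-13,"ty":7,"tz":100,"hand":-1},{"rx":0,"ry":0,"rz":-1,"tx":-13,"ty":7,"tz":125,"hand":-1},{"rx":0,"ry":0,"rz":-1,"tx":-13,"ty":7,"tz":138,"hand":-1},{"rx":0,"ry":0,"rz":-1,"tx":-13,"ty":7,"tz":138,"hand":-1},{"rx":0,"ry":0,"rz":-1,"tx":-13,"ty":7,"tz":138,"hand":0},{"rx":0,"ry":0,"rz":-1,"tx":-13,"ty":7,"tz":138,"hand":1}]' 50;python3 -m creep '[{"rx":0,"ry":0,"rz":0,"tx":0,"ty":0,"tz":0,"hand":1},{"rx":0,"ry":0,"rz":0,"tx":0,"ty":0,"tz":0,"hand":1},{"rx":0,"ry":0,"rz":0,"tx":0,"ty":0,"tz":0,"hand":1},{"rx":0,"ry":0,"rz":0,"tx":0,"ty":0,"tz":0,"hand":1}]'
```

```text
clock: 3.75
position: [0.6146, -0.0031, 0.0037]
tool_rot: [3.14, 0.002, 2.448]
force: [-0.3, 0.4, 0.5]
grip_width: 0.0589
clock: 4.15
position: [0.6163, -0.0048, 0.0065]
tool_rot: [3.139, 0.005, 2.447]
force: [-12.4, -4.3, 63.3]
grip_width: 0.0135
```

The jaws closed to 13.5 mm with 63 N upward, so this isn't a grasp. I'll look before doing anything else.

Run:
```python
from h import *
fs=viewer.grab_frame("scene");cv2.imwrite("pics/s1.png",cv2.resize(fs["pixels"][100:300,100:350],None,fx=3,fy=3,interpolation=cv2.INTER_CUBIC))
fs=viewer.grab_frame("wrist");cv2.imwrite("pics/w1.png",fs["pixels"])
print(bot.observe()["force"],bot.observe()["grip_width"])
```

```text
[-13.15798368  -5.32139111  65.02542085] 0.013872235063352481
```

View pics/s1.png

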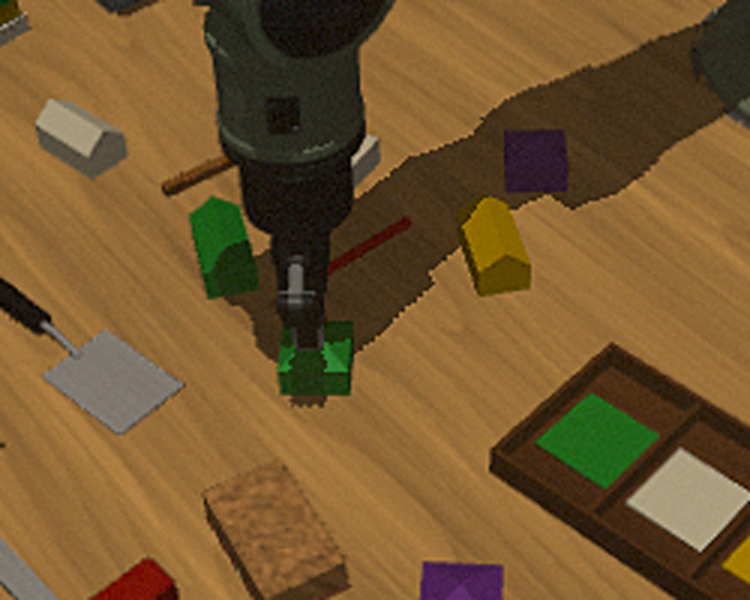

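View pics/w1.png

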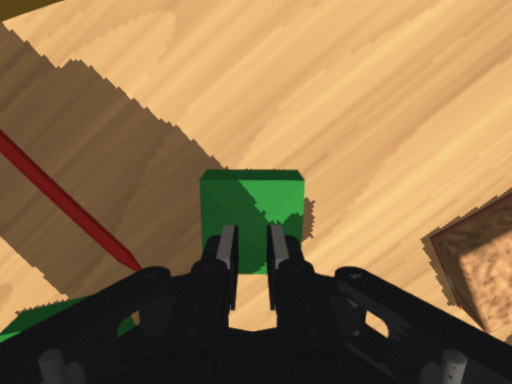

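The wrist picture shows the fingers resting on the slopes near the apex, with tips at (237,228) and (268,228), and the tile still centred below. The tips therefore look about 30 mm higher than the TCP reading implies. I'll check that against the scene view.

Run:
```python
from h import *
s=bot.observe()
fs=viewer.grab_frame("scene"); fw=viewer.grab_frame("wrist"); cs=cam(fs);cw=cam(fw,s)
x,y,_=s["position"]; p=s["tool_rot"][2]
ax=np.array([np.cos(p),np.sin(p),0]); ay=np.array([np.sin(p),-np.cos(p),0])
im=cv2.resize(fs["pixels"][170:250,150:270],None,fx=6,fy=6,interpolation=cv2.INTER_CUBIC)
iw=cv2.resize(fw["pixels"],None,fx=1.5,fy=1.5)
for z,col in((.0065,(0,0,255)),(.020,(0,255,255)),(.035,(255,0,255)),(.045,(255,255,0))):
    for sx in(-1,1):
        for sy in(-1,1):
            P=[np.array([x,y,z])+ax*.011*sx+ay*.0068*sy]
            a=proj(P,cs)[0]; cv2.circle(im,tuple(int(v) for v in ((a-[150,170])*6+3)),4,col,1)
            b=proj(P,cw)[0]; cv2.circle(iw,tuple(int(v) for v in b*1.5),4,col,1)
cv2.imwrite("pics/s2.png",im);cv2.imwrite("pics/w2.png",iw)
```

```text
(no output)
```

View pics/s2.png

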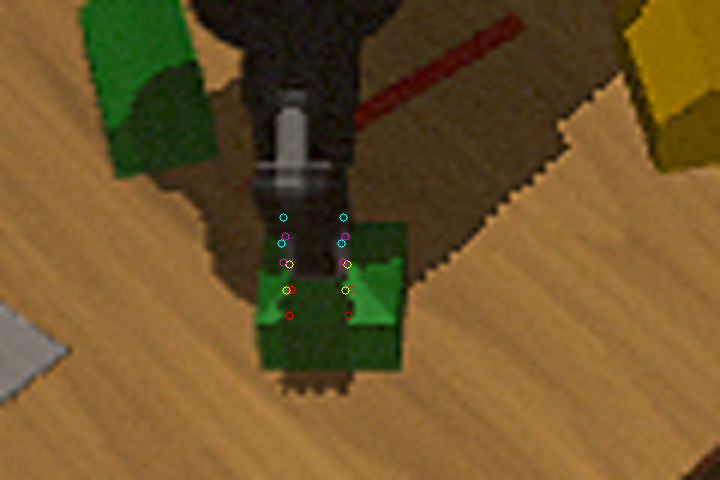

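View pics/w2.png

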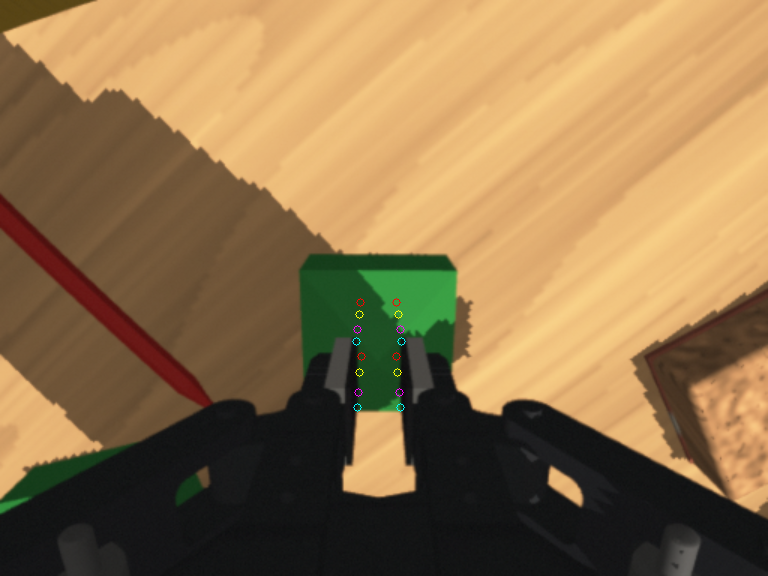

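Both views put the tips at about 30–40 mm. That fits the physical contact on the slope near 37 mm, so the real fingertips are roughly 30 mm behind the reported TCP. I'll open the jaws, check that the tile hasn't moved, then go lower in steps while watching the force.

```bash
python3 -m creep '[{"rx":0,"ry":0,"rz":0,"tx":0,"ty":0,"tz":0,"hand":-1},{"rx":0,"ry":0,"rz":0,"tx":0,"ty":0,"tz":0,"hand":-1},{"rx":0,"ry":0,"rz":0,"tx":0,"ty":0,"tz":0,"hand":-1},{"rx":0,"ry":0,"rz":0,"tx":0,"ty":0,"tz":-10,"hand":-1},{"rx":0,"ry":0,"rz":0,"tx":0,"ty":0,"tz":-10,"hand":-1}]'; python3 look.py pyramid_green g2;python3 -c "
from h import *
s=bot.observe();print(s['force'],s['grip_width'])"
```

```text
clock: 4.85
position: [0.6143, -0.0034, 0.0132]
tool_rot: [3.141, 0.001, 2.448]
force: [1.4, -0.1, 1.0]
grip_width: 0.0841
[(0.72, [202.0, 173.0, 303.0, 274.0])]
wrist fit [ 0.6143 -0.0034  0.864 ] 0.021 prior [ 0.6124 -0.0009  0.      0.8603]
[ 0.6143 -0.0034  0.0132] [3.141e+00 1.000e-03 2.448e+00] 4.85
[-0.92539428  0.09430919 -0.14639298] 0.08552872754479295
```

View pics/g2.png

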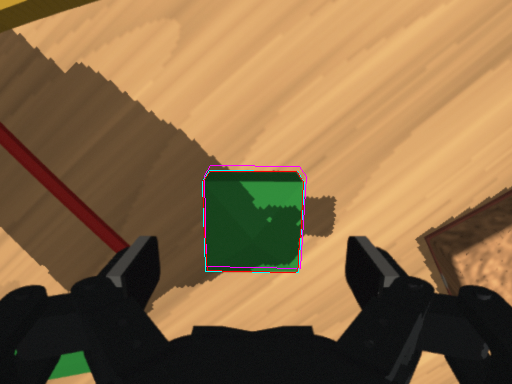

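The tile sits undisturbed and centred at (254,222). Stepping down.

```bash
python3 -m creep '[{"rx":0,"ry":0,"rz":0,"tx":0,"ty":0,"tz":12,"hand":-1},{"rx":0,"ry":0,"rz":0,"tx":0,"ty":0,"tz":22,"hand":-1},{"rx":0,"ry":0,"rz":0,"tx":0,"ty":0,"tz":26,"hand":-1},{"rx":0,"ry":0,"rz":0,"tx":0,"ty":0,"tz":26,"hand":-1}]'; python3 -m creep '[{"rx":0,"ry":0,"rz":0,"tx":0,"ty":0,"tz":5,"hand":-1},{"rx":0,"ry":0,"rz":0,"tx":0,"ty":0,"tz":7,"hand":-1},{"rx":0,"ry":0,"rz":0,"tx":0,"ty":0,"tz":7,"hand":-1}]'
python3 -c "
from h import *
f=viewer.grab_frame('wrist');cv2.imwrite('pics/w3.png',f['pixels'])"
```

```text
clock: 5.35
position: [0.6129, -0.0035, -0.0152]
tool_rot: [-3.14, -0.001, 2.448]
force: [-0.0, -0.0, -0.8]
grip_width: 0.0854
clock: 5.65
position: [0.6136, -0.0034, -0.0212]
tool_rot: [-3.141, -0.0, 2.448]
force: [0.2, -0.2, -1.0]
grip_width: 0.0852
```

View pics/w3.png

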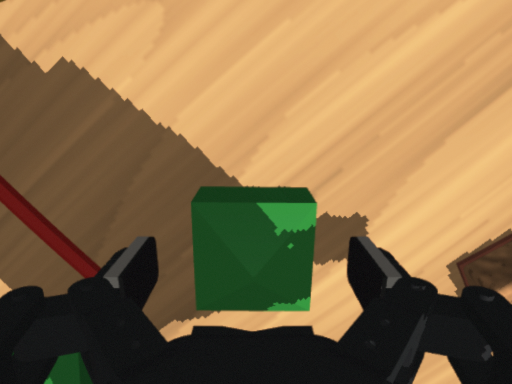

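TCP is at -21 mm with no contact force, which supports the offset. Closing now.

```bash
python3 -m creep '[{"rx":0,"ry":0,"rz":0,"tx":0,"ty":0,"tz":0,"hand":0},{"rx":0,"ry":0,"rz":0,"tx":0,"ty":0,"tz":0,"hand":0.4},{"rx":0,"ry":0,"rz":0,"tx":0,"ty":0,"tz":0,"hand":0.4},{"rx":0,"ry":0,"rz":0,"tx":0,"ty":0,"tz":0,"hand":0.4}]' 50
python3 -c "
from h import *
f=viewer.grab_frame('wrist');cv2.imwrite('pics/w4.png',f['pixels']); s=bot.observe();print(s['force'],s['grip_width'])"
```

```text
clock: 6.1
position: [0.6138, -0.0034, -0.0205]
tool_rot: [3.141, 0.0, 2.448]
force: [-2.6, 0.3, 6.4]
grip_width: 0.0511
[-2.37967562 -0.04005307  7.11310336] 0.05101501540188732
```

View pics/w4.png

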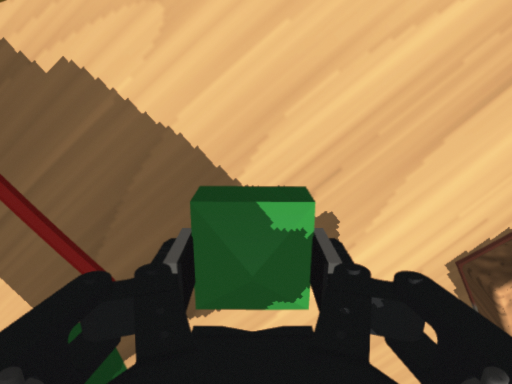

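Gripped at 51 mm. Lifting with a check, then on to the tray.

```bash
python3 -m creep '[{"rx":0,"ry":0,"rz":0,"tx":0,"ty":0,"tz":-5,"hand":0.4},{"rx":0,"ry":0,"rz":0,"tx":0,"ty":0,"tz":-20,"hand":0.4},{"rx":0,"ry":0,"rz":0,"tx":0,"ty":0,"tz":-50,"hand":0.4},{"rx":0,"ry":0,"rz":0,"tx":0,"ty":0,"tz":-90,"hand":0.4},{"rx":0,"ry":0,"rz":0,"tx":0,"ty":0,"tz":-120,"hand":0.4},{"rx":0,"ry":0,"rz":0,"tx":0,"ty":0,"tz":-120,"hand":0.4}]'
python3 -c "
from h import *
delta(.514,.12,.1,1.708)
f=viewer.grab_frame('wrist');cv2.imwrite('pics/w5.png',f['pixels']); s=bot.observe();print(s['force'],s['grip_width'])"
```

```text
clock: 6.75
position: [0.616, -0.0035, 0.1043]
tool_rot: [3.137, 0.005, 2.448]
force: [-0.5, -0.2, -1.4]
grip_width: 0.0506
t [157.4  29.7   3.6] r [ 0.36  0.17 42.39]
[-0.71577488 -0.04056579 -1.83942666] 0.05074238779586788
```

View pics/w5.png

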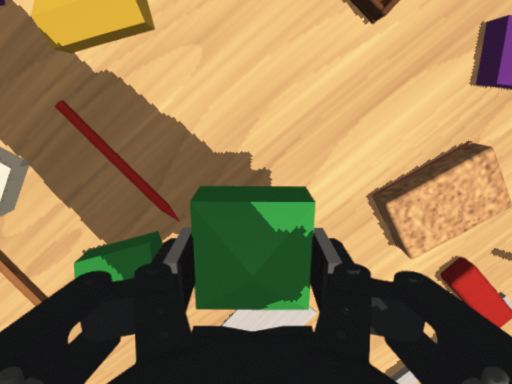

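The tile came up level, with no shift in the jaws. Moving toward the tray.

```bash
python3 -m creep '[{"rx":0,"ry":0,"rz":42.4,"tx":157,"ty":30,"tz":0,"hand":0.4},{"rx":0,"ry":0,"rz":42.4,"tx":157,"ty":30,"tz":0,"hand":0.4},{"rx":0,"ry":0,"rz":42.4,"tx":157,"ty":30,"tz":0,"hand":0.4},{"rx":0,"ry":0,"rz":42.4,"tx":157,"ty":30,"tz":0,"hand":0.4},{"rx":0,"ry":0,"rz":42.4,"tx":157,"ty":30,"tz":0,"hand":0.4},{"rx":0,"ry":0,"rz":42.4,"tx":157,"ty":30,"tz":0,"hand":0.4},{"rx":0,"ry":0,"rz":42.4,"tx":157,"ty":30,"tz":0,"hand":0.4}]'
python3 look.py liner_green g3; python3 look.py liner_cream g3c; python3 -c "
from h import *
print(bot.observe()['grip_width'])"
```

```text
clock: 7.5
position: [0.512, 0.1198, 0.0988]
tool_rot: [-3.141, 0.0, 1.712]
force: [0.2, 0.2, -0.5]
grip_width: 0.0511
[(0.55, [215.0, 58.0, 298.0, 141.0])]
wrist fit [0.5061 0.1854 3.2823] 0.047 prior [0.5052 0.1903 0.005  1.6949]
[0.512  0.1198 0.0988] [-3.141  0.     1.712] 7.5
[(0.8, [212.0, 2.0, 298.0, 37.0])]
wrist fit [0.4944 0.2654 1.7132] 0.022 prior [0.4943 0.27   0.005  0.122 ]
[0.5122 0.1196 0.0989] [-3.141  0.     1.711] 7.6
0.050895445355817234
```

View pics/g3.png

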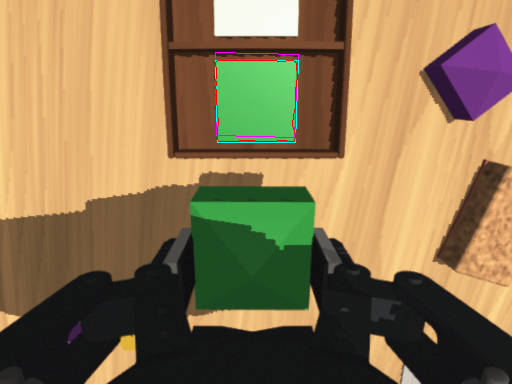

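The green liner is at (256,100). The wrist fit puts it 5 mm lower in y than the fixed cameras do, so I'll head for a point between the two and compare again close up.

```bash
python3 -c "
from h import *
delta(.5055,.1875,.025,1.710)"
```

```text
t [68.2  2.7 74. ] r [-0.01 -0.   -0.04]
```

```bash
python3 -m creep '[{"rx":0,"ry":0,"rz":0,"tx":40,"ty":3,"tz":0,"hand":0.4},{"rx":0,"ry":0,"rz":0,"tx":68,"ty":3,"tz":10,"hand":0.4},{"rx":0,"ry":0,"rz":0,"tx":68,"ty":3,"tz":40,"hand":0.4},{"rx":0,"ry":0,"rz":0,"tx":68,"ty":3,"tz":65,"hand":0.4},{"rx":0,"ry":0,"rz":0,"tx":68,"ty":3,"tz":74,"hand":0.4},{"rx":0,"ry":0,"rz":0,"tx":68,"ty":3,"tz":74,"hand":0.4}]'
python3 look.py liner_green g4; python3 look.py liner_cream g4c
```

```text
clock: 8.3
position: [0.5054, 0.187, 0.0243]
tool_rot: [-3.14, 0.001, 1.708]
force: [0.8, 0.4, -0.7]
grip_width: 0.0507
[(0.84, [198.0, 161.0, 305.0, 187.0])]
wrist fit [0.5065 0.1878 3.324 ] 2.98 prior [0.5052 0.1903 0.005  1.6949]
[0.5054 0.187  0.0243] [-3.140e+00  1.000e-03  1.708e+00] 8.3
[(0.98, [186.0, 15.0, 307.0, 134.0])]
wrist fit [0.4942 0.266  1.708 ] 0.022 prior [0.4943 0.27   0.005  0.122 ]
[0.5064 0.1875 0.0259] [ 3.141 -0.     1.708] 8.4
```

View pics/g4.png

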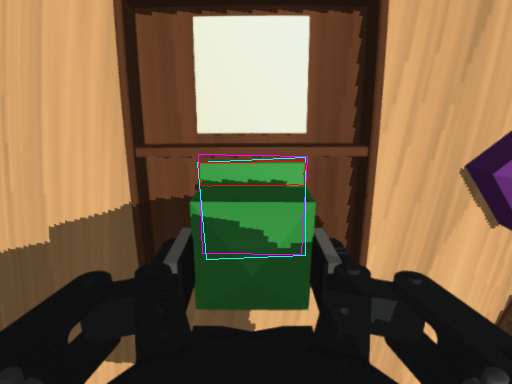

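The cream liner in this view implies the green centre is at (.505,.186), so we're within about 2 mm. Lowering gently.

```bash
python3 -m creep '[{"rx":0,"ry":0,"rz":0,"tx":-1,"ty":0,"tz":15,"hand":0.4},{"rx":0,"ry":0,"rz":0,"tx":-1,"ty":0,"tz":26,"hand":0.4},{"rx":0,"ry":0,"rz":0,"tx":-1,"ty":0,"tz":32,"hand":0.4},{"rx":0,"ry":0,"rz":0,"tx":-1,"ty":0,"tz":34,"hand":0.4},{"rx":0,"ry":0,"rz":0,"tx":-1,"ty":0,"tz":34,"hand":0.4}]'; python3 -m creep '[{"rx":0,"ry":0,"rz":0,"tx":0,"ty":0,"tz":1.5,"hand":0.4},{"rx":0,"ry":0,"rz":0,"tx":0,"ty":0,"tz":3,"hand":0.4},{"rx":0,"ry":0,"rz":0,"tx":0,"ty":0,"tz":3,"hand":0.4}]'
```

```text
clock: 9.0
position: [0.5059, 0.1867, -0.009]
tool_rot: [-3.141, 0.0, 1.708]
force: [0.2, -0.2, -1.3]
grip_width: 0.0506
clock: 9.3
position: [0.5062, 0.1869, -0.0115]
tool_rot: [3.141, -0.0, 1.708]
force: [-1.5, -0.1, 6.9]
grip_width: 0.0511
```

It touched down with 7 N at the expected height. Releasing and rising.

```bash
python3 -m creep '[{"rx":0,"ry":0,"rz":0,"tx":0,"ty":0,"tz":0,"hand":-0.6},{"rx":0,"ry":0,"rz":0,"tx":0,"ty":0,"tz":0,"hand":-0.6},{"rx":0,"ry":0,"rz":0,"tx":0,"ty":0,"tz":0,"hand":-0.6},{"rx":0,"ry":0,"rz":0,"tx":0,"ty":0,"tz":-15,"hand":-0.6},{"rx":0,"ry":0,"rz":0,"tx":0,"ty":0,"tz":-50,"hand":-0.6},{"rx":0,"ry":0,"rz":0,"tx":0,"ty":0,"tz":-100,"hand":-1},{"rx":0,"ry":0,"rz":0,"tx":0,"ty":0,"tz":-120,"hand":-1},{"rx":0,"ry":0,"rz":0,"tx":0,"ty":0,"tz":-120,"hand":-1}]'
python3 - <<'E'
from h import *
import pickle
o=pickle.load(open("out.pkl","rb"));o["pyramid_green"]=[.5055,.187,.009,.137];pickle.dump(o,open("out.pkl","wb"))
E
python3 look.py pyramid_green g5; python3 -c "
from h import *
delta(.458,-.174,.13,1.92)"
```

```text
clock: 10.1
position: [0.5075, 0.1875, 0.1119]
tool_rot: [3.137, -0.002, 1.708]
force: [-0.3, -0.7, -0.2]
grip_width: 0.0852
[(0.97, [401.0, 109.0, 497.0, 198.0]), (0.86, [41.0, 352.0, 92.0, 383.0]), (0.83, [215.0, 151.0, 284.0, 218.0])]
wrist fit [0.5068 0.1871 0.1321] 0.025 prior [0.5055 0.187  0.009  0.137 ]
[0.5075 0.1875 0.1119] [ 3.137e+00 -2.000e-03  1.708e+00] 10.1
t [-351.1  -96.9  -21.5] r [  0.06  -0.03 -12.13]
```

View pics/g5.png

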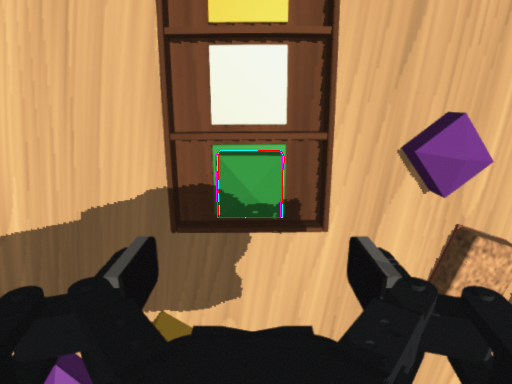

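The green tile sits squarely on its liner: its foot spans rows 151–218 and the liner's far edge is at row 145. Cream tile next.

```bash
python3 -m creep '[{"rx":0,"ry":0,"rz":-12,"tx":-351,"ty":-97,"tz":-20,"hand":-1},{"rx":0,"ry":0,"rz":-12,"tx":-351,"ty":-97,"tz":-20,"hand":-1},{"rx":0,"ry":0,"rz":-12,"tx":-351,"ty":-97,"tz":-20,"hand":-1},{"rx":0,"ry":0,"rz":-12,"tx":-351,"ty":-97,"tz":-20,"hand":-1},{"rx":0,"ry":0,"rz":-12,"tx":-351,"ty":-97,"tz":-20,"hand":-1},{"rx":0,"ry":0,"rz":-12,"tx":-351,"ty":-97,"tz":-20,"hand":-1},{"rx":0,"ry":0,"rz":-12,"tx":-351,"ty":-97,"tz":-20,"hand":-1},{"rx":0,"ry":0,"rz":-12,"tx":-351,"ty":-97,"tz":-20,"hand":-1}]'; python3 -m creep '[{"rx":0,"ry":0,"rz":0,"tx":0,"ty":0,"tz":0,"hand":-1},{"rx":0,"ry":0,"rz":0,"tx":0,"ty":0,"tz":0,"hand":-1}]'; python3 look.py pyramid_cream c1
```

```text
clock: 11.0
position: [0.4559, -0.1791, 0.1277]
tool_rot: [-3.14, 0.001, 1.912]
force: [-0.3, 0.9, 0.2]
grip_width: 0.0855
clock: 11.2
position: [0.4574, -0.1736, 0.1274]
tool_rot: [-3.14, -0.001, 1.917]
force: [0.4, 0.8, 0.2]
grip_width: 0.0852
[(0.83, [225.0, 158.0, 280.0, 218.0])]
wrist fit [ 0.4611 -0.1824  0.3479] 0.031 prior [ 0.4588 -0.1798  0.      0.3384]
[ 0.4574 -0.1736  0.1274] [-3.140e+00 -1.000e-03  1.917e+00] 11.2
```

View pics/c1.png

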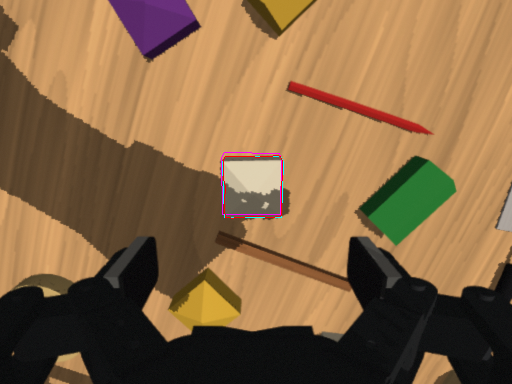

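The cream tile is at (252,187), agreeing with the prior within 3 mm. The brown stick stays clear of the fingers.

```bash
python3 -c "
from h import *
delta(.4605,-.182,-.021,1.919)"
```

```text
t [ -9.7  -0.5 148.6] r [-0.04 -0.05  0.02]
```

```bash
python3 -m creep '[{"rx":0,"ry":0,"rz":0,"tx":-10,"ty":0,"tz":30,"hand":-1},{"rx":0,"ry":0,"rz":0,"tx":-10,"ty":0,"tz":75,"hand":-1},{"rx":0,"ry":0,"rz":0,"tx":-10,"ty":0,"tz":115,"hand":-1},{"rx":0,"ry":0,"rz":0,"tx":-10,"ty":0,"tz":138,"hand":-1},{"rx":0,"ry":0,"rz":0,"tx":-10,"ty":0,"tz":148,"hand":-1},{"rx":0,"ry":0,"rz":0,"tx":-10,"ty":0,"tz":148,"hand":-1}]'; python3 -m creep '[{"rx":0,"ry":0,"rz":0,"tx":0,"ty":0,"tz":0,"hand":0},{"rx":0,"ry":0,"rz":0,"tx":0,"ty":0,"tz":0,"hand":0.4},{"rx":0,"ry":0,"rz":0,"tx":0,"ty":0,"tz":0,"hand":0.4},{"rx":0,"ry":0,"rz":0,"tx":0,"ty":0,"tz":0,"hand":0.4},{"rx":0,"ry":0,"rz":0,"tx":0,"ty":0,"tz":0,"hand":0.4}]'
python3 -c "
from h import *
f=viewer.grab_frame('wrist');cv2.imwrite('pics/c2.png',f['pixels']); s=bot.observe();print(s['force'],s['grip_width'])"
```

```text
clock: 11.9
position: [0.4608, -0.1827, -0.0207]
tool_rot: [-3.14, -0.001, 1.919]
force: [0.6, -0.1, -0.2]
grip_width: 0.0852
clock: 12.4
position: [0.4621, -0.1836, -0.0186]
tool_rot: [3.14, 0.001, 1.918]
force: [-2.1, 1.3, 14.3]
grip_width: 0.0506
[-2.30857781  1.18970043 14.24289956] 0.05056511638808384
```

View pics/c2.png

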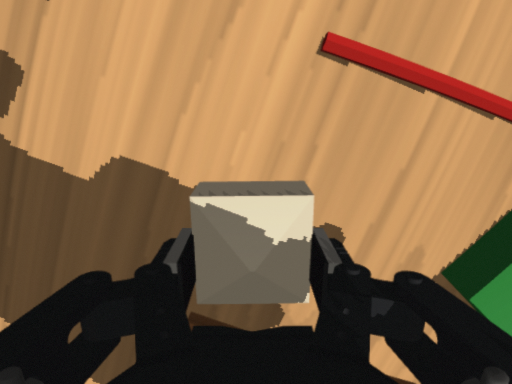

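Gripped (50.6 mm). Lifting and carrying to the cream compartment.

```bash
python3 -m creep '[{"rx":0,"ry":0,"rz":0,"tx":0,"ty":0,"tz":-5,"hand":0.4},{"rx":0,"ry":0,"rz":0,"tx":0,"ty":0,"tz":-20,"hand":0.4},{"rx":0,"ry":0,"rz":0,"tx":0,"ty":0,"tz":-50,"hand":0.4},{"rx":0,"ry":0,"rz":0,"tx":0,"ty":0,"tz":-90,"hand":0.4},{"rx":0,"ry":0,"rz":0,"tx":0,"ty":0,"tz":-110,"hand":0.4},{"rx":0,"ry":0,"rz":0,"tx":0,"ty":0,"tz":-110,"hand":0.4}]'
python3 -c "
from h import *
delta(.504,.20,.09,1.708)
s=bot.observe();print(s['force'],s['grip_width'])"
```

```text
clock: 13.05
position: [0.4629, -0.1839, 0.0933]
tool_rot: [3.137, 0.003, 1.918]
force: [1.0, -0.4, -1.1]
grip_width: 0.0508
t [347.1 169.1   3.1] r [ 0.27  0.12 12.01]
[ 1.02369227 -0.42823389 -1.14942615] 0.05076958435054829
```

```bash
python3 -m creep '[{"rx":0,"ry":0,"rz":12,"tx":347,"ty":169,"tz":2,"hand":0.4},{"rx":0,"ry":0,"rz":12,"tx":347,"ty":169,"tz":2,"hand":0.4},{"rx":0,"ry":0,"rz":12,"tx":347,"ty":169,"tz":2,"hand":0.4},{"rx":0,"ry":0,"rz":12,"tx":347,"ty":169,"tz":2,"hand":0.4},{"rx":0,"ry":0,"rz":12,"tx":347,"ty":169,"tz":2,"hand":0.4},{"rx":0,"ry":0,"rz":12,"tx":347,"ty":169,"tz":2,"hand":0.4},{"rx":0,"ry":0,"rz":12,"tx":347,"ty":169,"tz":2,"hand":0.4},{"rx":0,"ry":0,"rz":12,"tx":347,"ty":169,"tz":2,"hand":0.4}]'; python3 -m creep '[{"rx":0,"ry":0,"rz":0,"tx":0,"ty":0,"tz":0,"hand":0.4},{"rx":0,"ry":0,"rz":0,"tx":0,"ty":0,"tz":0,"hand":0.4},{"rx":0,"ry":0,"rz":0,"tx":0,"ty":0,"tz":0,"hand":0.4}]'; python3 look.py liner_cream c3; python3 -c "
from h import *
delta(.4945,.2668,.030,1.708);print(bot.observe()['grip_width'])"
```

```text
clock: 13.85
position: [0.5017, 0.2037, 0.0878]
tool_rot: [-3.141, -0.001, 1.71]
force: [0.3, -0.9, -1.1]
grip_width: 0.0509
clock: 14.15
position: [0.5021, 0.1991, 0.0879]
tool_rot: [-3.141, 0.001, 1.707]
force: [1.2, -0.3, -1.3]
grip_width: 0.0505
[(0.65, [208.0, 53.0, 296.0, 143.0])]
wrist fit [0.4941 0.266  3.2768] 0.035 prior [0.4943 0.27   0.005  0.122 ]
[0.5021 0.1991 0.0879] [-3.141e+00  1.000e-03  1.707e+00] 14.15
t [68.3  1.4 58.1] r [-0.01  0.01 -0.1 ]
0.05061771151911614
```

View pics/c3.png

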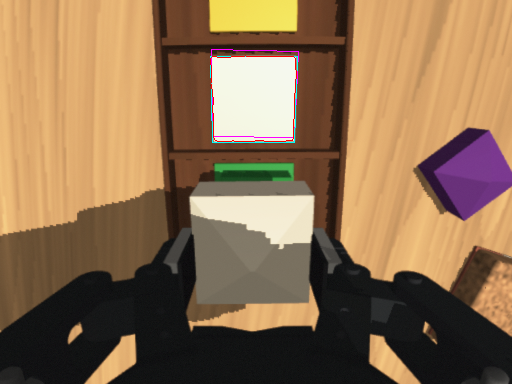

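The cream liner is at (254,98), with the fit at (.494,.266). Moving over it and lowering.

```bash
python3 -m creep '[{"rx":0,"ry":0,"rz":0,"tx":40,"ty":1,"tz":0,"hand":0.4},{"rx":0,"ry":0,"rz":0,"tx":68,"ty":1,"tz":10,"hand":0.4},{"rx":0,"ry":0,"rz":0,"tx":68,"ty":1,"tz":45,"hand":0.4},{"rx":0,"ry":0,"rz":0,"tx":68,"ty":1,"tz":75,"hand":0.4},{"rx":0,"ry":0,"rz":0,"tx":68,"ty":1,"tz":90,"hand":0.4},{"rx":0,"ry":0,"rz":0,"tx":68,"ty":1,"tz":94,"hand":0.4},{"rx":0,"ry":0,"rz":0,"tx":68,"ty":1,"tz":94,"hand":0.4}]'; python3 -m creep '[{"rx":0,"ry":0,"rz":0,"tx":0,"ty":0,"tz":1.5,"hand":0.4},{"rx":0,"ry":0,"rz":0,"tx":0,"ty":0,"tz":3,"hand":0.4},{"rx":0,"ry":0,"rz":0,"tx":0,"ty":0,"tz":3,"hand":0.4}]'
```

```text
clock: 14.95
position: [0.4944, 0.2671, -0.0056]
tool_rot: [3.142, 0.0, 1.707]
force: [0.1, -0.6, -0.0]
grip_width: 0.0506
clock: 15.25
position: [0.4942, 0.268, -0.0084]
tool_rot: [3.141, -0.0, 1.708]
force: [0.7, 0.6, -0.7]
grip_width: 0.0507
```

```bash
python3 -m creep '[{"rx":0,"ry":0,"rz":0,"tx":0,"ty":0,"tz":1,"hand":0.4},{"rx":0,"ry":0,"rz":0,"tx":0,"ty":0,"tz":2,"hand":0.4},{"rx":0,"ry":0,"rz":0,"tx":0,"ty":0,"tz":2,"hand":0.4}]'
```

```text
clock: 15.55
position: [0.4942, 0.268, -0.0095]
tool_rot: [3.141, -0.001, 1.708]
force: [-7.2, -2.8, 29.7]
grip_width: 0.0505
```

Contact at -9.5 mm, as predicted. Releasing.

```bash
python3 -m creep '[{"rx":0,"ry":0,"rz":0,"tx":0,"ty":0,"tz":-1,"hand":-0.6},{"rx":0,"ry":0,"rz":0,"tx":0,"ty":0,"tz":-1,"hand":-0.6},{"rx":0,"ry":0,"rz":0,"tx":0,"ty":0,"tz":-1,"hand":-0.6},{"rx":0,"ry":0,"rz":0,"tx":0,"ty":0,"tz":-15,"hand":-0.6},{"rx":0,"ry":0,"rz":0,"tx":0,"ty":0,"tz":-50,"hand":-0.6},{"rx":0,"ry":0,"rz":0,"tx":0,"ty":0,"tz":-100,"hand":-1},{"rx":0,"ry":0,"rz":0,"tx":0,"ty":0,"tz":-130,"hand":-1},{"rx":0,"ry":0,"rz":0,"tx":0,"ty":0,"tz":-130,"hand":-1}]'
python3 - <<'E'
from h import *
import pickle
o=pickle.load(open("out.pkl","rb"));o["pyramid_cream"]=[.4942,.267,.009,.137];pickle.dump(o,open("out.pkl","wb"))
E
python3 look.py pyramid_cream c4; python3 -c "
from h import *
delta(.456,-.308,.13,1.06)"
```

```text
clock: 16.35
position: [0.4958, 0.2686, 0.1239]
tool_rot: [3.136, -0.003, 1.708]
force: [-0.3, 0.6, -1.3]
grip_width: 0.0855
[(0.59, [216.0, 148.0, 278.0, 214.0])]
wrist fit [0.4944 0.2697 1.7249] 0.027 prior [0.4942 0.267  0.009  0.137 ]
[0.4958 0.2686 0.1239] [ 3.136e+00 -3.000e-03  1.708e+00] 16.35
t [-565.4 -116.7  -10.5] r [ 0.05 -0.08 37.15]
```

View pics/c4.png

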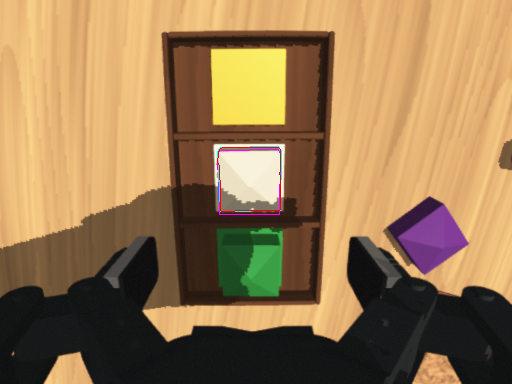

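Cream is centred: foot columns 217–281 on liner columns 214–285. Going for the yellow tile.

```bash
python3 -m creep '[{"rx":0,"ry":0,"rz":37,"tx":-565,"ty":-117,"tz":-10,"hand":-1},{"rx":0,"ry":0,"rz":37,"tx":-565,"ty":-117,"tz":-10,"hand":-1},{"rx":0,"ry":0,"rz":37,"tx":-565,"ty":-117,"tz":-10,"hand":-1},{"rx":0,"ry":0,"rz":37,"tx":-565,"ty":-117,"tz":-10,"hand":-1},{"rx":0,"ry":0,"rz":37,"tx":-565,"ty":-117,"tz":-10,"hand":-1},{"rx":0,"ry":0,"rz":37,"tx":-565,"ty":-117,"tz":-10,"hand":-1},{"rx":0,"ry":0,"rz":37,"tx":-565,"ty":-117,"tz":-10,"hand":-1},{"rx":0,"ry":0,"rz":37,"tx":-565,"ty":-117,"tz":-10,"hand":-1}]'; python3 -c "
from h import *
delta(.456,-.308,.13,1.06)"
```

```text
clock: 17.25
position: [0.4661, -0.1331, 0.1254]
tool_rot: [-3.14, 0.001, 1.063]
force: [1.6, 0.4, 0.2]
grip_width: 0.0853
t [-157.7   76.3   -4.6] r [-0.08  0.04  0.14]
```

```bash
python3 -m creep '[{"rx":0,"ry":0,"rz":0,"tx":-157,"ty":76,"tz":-5,"hand":-1},{"rx":0,"ry":0,"rz":0,"tx":-157,"ty":76,"tz":-5,"hand":-1},{"rx":0,"ry":0,"rz":0,"tx":-157,"ty":76,"tz":-5,"hand":-1},{"rx":0,"ry":0,"rz":0,"tx":-157,"ty":76,"tz":-5,"hand":-1},{"rx":0,"ry":0,"rz":0,"tx":-157,"ty":76,"tz":-5,"hand":-1},{"rx":0,"ry":0,"rz":0,"tx":-157,"ty":76,"tz":-5,"hand":-1}]'; python3 look.py pyramid_yellow y1; python3 -c "
from h import *
delta(.4565,-.317,-.019,1.06)"
```

```text
clock: 17.85
position: [0.4564, -0.3054, 0.1301]
tool_rot: [-3.14, 0.0, 1.061]
force: [-0.2, -0.0, 0.4]
grip_width: 0.0854
[(0.94, [231.0, 154.0, 290.0, 215.0])]
wrist fit [ 0.4587 -0.3186  2.6394] 0.025 prior [ 0.457  -0.3153  0.      1.0685]
[ 0.4564 -0.3054  0.1301] [-3.14   0.     1.061] 17.85
t [-11.5   5.9 149.4] r [-0.08 -0.02  0.19]
```

View pics/y1.png

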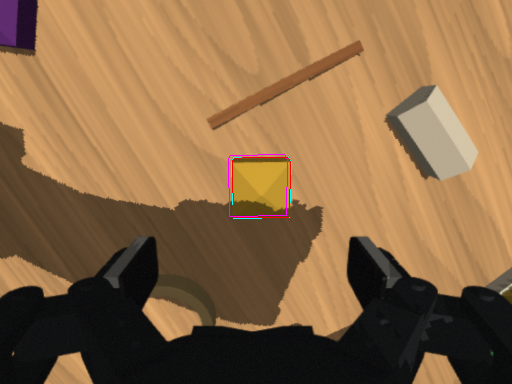

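The yellow tile is at (260,186), fit (.458,-.318), yaw 1.069. The ring and stick are clear of the fingers. Going down.

```bash
python3 -m creep '[{"rx":0,"ry":0,"rz":-0.4,"tx":-10,"ty":8,"tz":30,"hand":-1},{"rx":0,"ry":0,"rz":-0.4,"tx":-10,"ty":8,"tz":75,"hand":-1},{"rx":0,"ry":0,"rz":-0.4,"tx":-10,"ty":8,"tz":115,"hand":-1},{"rx":0,"ry":0,"rz":-0.4,"tx":-10,"ty":8,"tz":140,"hand":-1},{"rx":0,"ry":0,"rz":-0.4,"tx":-10,"ty":8,"tz":151,"hand":-1},{"rx":0,"ry":0,"rz":-0.4,"tx":-10,"ty":8,"tz":151,"hand":-1}]'; python3 -m creep '[{"rx":0,"ry":0,"rz":0,"tx":0,"ty":0,"tz":0,"hand":0},{"rx":0,"ry":0,"rz":0,"tx":0,"ty":0,"tz":0,"hand":0.4},{"rx":0,"ry":0,"rz":0,"tx":0,"ty":0,"tz":0,"hand":0.4},{"rx":0,"ry":0,"rz":0,"tx":0,"ty":0,"tz":0,"hand":0.4},{"rx":0,"ry":0,"rz":0,"tx":0,"ty":0,"tz":0,"hand":0.4}]'
python3 -c "
from h import *
f=viewer.grab_frame('wrist');cv2.imwrite('pics/y2.png',f['pixels']); s=bot.observe();print(s['force'],s['grip_width'])"
```

```text
clock: 18.55
position: [0.459, -0.3171, -0.0208]
tool_rot: [-3.14, -0.0, 1.07]
force: [-0.2, -0.5, 0.4]
grip_width: 0.0856
clock: 19.05
position: [0.4601, -0.3182, -0.0185]
tool_rot: [3.14, -0.001, 1.07]
force: [-1.7, 2.8, 14.0]
grip_width: 0.0508
[-1.30572793  2.25203526 14.74246379] 0.05094912986173852
```

View pics/y2.png

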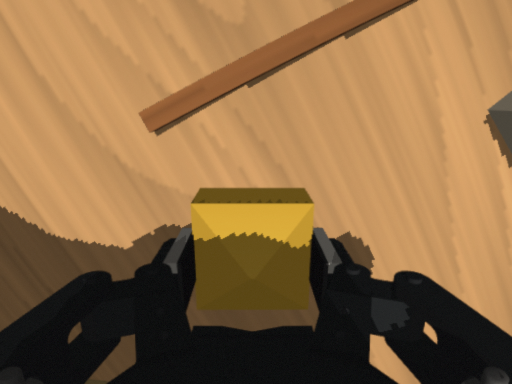

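Gripped at 51 mm. Lifting.

```bash
python3 -m creep '[{"rx":0,"ry":0,"rz":0,"tx":0,"ty":0,"tz":-5,"hand":0.4},{"rx":0,"ry":0,"rz":0,"tx":0,"ty":0,"tz":-20,"hand":0.4},{"rx":0,"ry":0,"rz":0,"tx":0,"ty":0,"tz":-50,"hand":0.4},{"rx":0,"ry":0,"rz":0,"tx":0,"ty":0,"tz":-90,"hand":0.4},{"rx":0,"ry":0,"rz":0,"tx":0,"ty":0,"tz":-110,"hand":0.4},{"rx":0,"ry":0,"rz":0,"tx":0,"ty":0,"tz":-110,"hand":0.4}]'
python3 -c "
from h import *
delta(.493,.28,.09,1.708)
s=bot.observe();print(s['force'],s['grip_width'])"
```

```text
clock: 19.7
position: [0.4607, -0.319, 0.0937]
tool_rot: [3.137, -0.0, 1.069]
force: [-0.1, 0.3, -1.6]
grip_width: 0.0507
t [ 540.7 -259.7    2.6] r [  0.28   0.07 -36.6 ]
[-0.13331785  0.32084081 -1.61571206] 0.050684233759830326
```

```bash
python3 -m creep '[{"rx":0,"ry":0,"rz":-36.6,"tx":541,"ty":-260,"tz":0,"hand":0.4},{"rx":0,"ry":0,"rz":-36.6,"tx":541,"ty":-260,"tz":0,"hand":0.4},{"rx":0,"ry":0,"rz":-36.6,"tx":541,"ty":-260,"tz":0,"hand":0.4},{"rx":0,"ry":0,"rz":-36.6,"tx":541,"ty":-260,"tz":0,"hand":0.4},{"rx":0,"ry":0,"rz":-36.6,"tx":541,"ty":-260,"tz":0,"hand":0.4},{"rx":0,"ry":0,"rz":-36.6,"tx":541,"ty":-260,"tz":0,"hand":0.4},{"rx":0,"ry":0,"rz":-36.6,"tx":541,"ty":-260,"tz":0,"hand":0.4},{"rx":0,"ry":0,"rz":-36.6,"tx":541,"ty":-260,"tz":0,"hand":0.4}]';python3 -c "
from h import *
delta(.493,.28,.09,1.708)"
```

```text
clock: 20.5
position: [0.4802, 0.0833, 0.0902]
tool_rot: [-3.142, -0.0, 1.708]
force: [1.3, -0.4, -1.0]
grip_width: 0.0505
t [193.1  39.6   0.2] r [-0. -0. -0.]
```

```bash
python3 -m creep '[{"rx":0,"ry":0,"rz":0,"tx":194,"ty":39,"tz":0,"hand":0.4},{"rx":0,"ry":0,"rz":0,"tx":194,"ty":39,"tz":0,"hand":0.4},{"rx":0,"ry":0,"rz":0,"tx":194,"ty":39,"tz":0,"hand":0.4},{"rx":0,"ry":0,"rz":0,"tx":194,"ty":39,"tz":0,"hand":0.4},{"rx":0,"ry":0,"rz":0,"tx":194,"ty":39,"tz":0,"hand":0.4},{"rx":0,"ry":0,"rz":0,"tx":194,"ty":39,"tz":0,"hand":0.4},{"rx":0,"ry":0,"rz":0,"tx":194,"ty":39,"tz":0,"hand":0.4}]';python3 look.py liner_yellow y3; python3 -c "
from h import *
delta(.4832,.3475,-.0055,1.71);print(bot.observe()['grip_width'])"
```

```text
clock: 21.2
position: [0.4927, 0.2776, 0.09]
tool_rot: [-3.141, 0.001, 1.707]
force: [0.9, -0.4, -0.1]
grip_width: 0.0505
[(0.6, [204.0, 52.0, 290.0, 140.0])]
wrist fit [0.4827 0.3462 1.7158] 0.019 prior [0.4825 0.3499 0.005  0.1236]
[0.4927 0.2776 0.09  ] [-3.141e+00  1.000e-03  1.707e+00] 21.2
t [70.7 -0.2 95.6] r [-0.01  0.01 -0.21]
0.050861105972751536
```

View pics/y3.png

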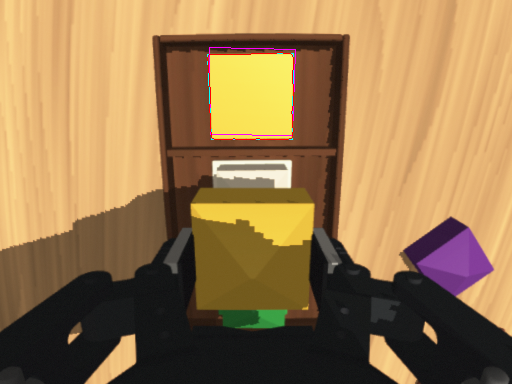

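The yellow liner is at (251,96), fit (.4827,.3462). Moving over it and lowering.

```bash
python3 -m creep '[{"rx":0,"ry":0,"rz":0,"tx":40,"ty":-0.5,"tz":0,"hand":0.4},{"rx":0,"ry":0,"rz":0,"tx":70,"ty":-0.5,"tz":10,"hand":0.4},{"rx":0,"ry":0,"rz":0,"tx":70,"ty":-0.5,"tz":45,"hand":0.4},{"rx":0,"ry":0,"rz":0,"tx":70,"ty":-0.5,"tz":75,"hand":0.4},{"rx":0,"ry":0,"rz":0,"tx":70,"ty":-0.5,"tz":91,"hand":0.4},{"rx":0,"ry":0,"rz":0,"tx":70,"ty":-0.5,"tz":96,"hand":0.4},{"rx":0,"ry":0,"rz":0,"tx":70,"ty":-0.5,"tz":96,"hand":0.4}]'; python3 -m creep '[{"rx":0,"ry":0,"rz":0,"tx":0,"ty":0,"tz":1.5,"hand":0.4},{"rx":0,"ry":0,"rz":0,"tx":0,"ty":0,"tz":3.5,"hand":0.4},{"rx":0,"ry":0,"rz":0,"tx":0,"ty":0,"tz":3.5,"hand":0.4}]'
```

```text
clock: 22.0
position: [0.4831, 0.3475, -0.0058]
tool_rot: [-3.142, 0.0, 1.707]
force: [-0.6, -0.6, -0.9]
grip_width: 0.0508
clock: 22.3
position: [0.4829, 0.3484, -0.009]
tool_rot: [3.141, -0.001, 1.708]
force: [0.4, -0.0, -1.5]
grip_width: 0.0507
```

```bash
python3 -m creep '[{"rx":0,"ry":0,"rz":0,"tx":0,"ty":0,"tz":0.7,"hand":0.4},{"rx":0,"ry":0,"rz":0,"tx":0,"ty":0,"tz":1,"hand":0.4},{"rx":0,"ry":0,"rz":0,"tx":0,"ty":0,"tz":1,"hand":0.4}]'
```

```text
clock: 22.6
position: [0.4829, 0.3484, -0.0094]
tool_rot: [3.141, -0.001, 1.708]
force: [-4.7, -3.1, 15.9]
grip_width: 0.0508
```

Seated. Releasing, then backing off up and away towards the robot so the fixed cameras can see the tray.

```bash
python3 -m creep '[{"rx":0,"ry":0,"rz":0,"tx":0,"ty":0,"tz":-0.5,"hand":-0.6},{"rx":0,"ry":0,"rz":0,"tx":0,"ty":0,"tz":-0.5,"hand":-0.6},{"rx":0,"ry":0,"rz":0,"tx":0,"ty":0,"tz":-0.5,"hand":-0.6},{"rx":0,"ry":0,"rz":0,"tx":0,"ty":0,"tz":-15,"hand":-0.6},{"rx":0,"ry":0,"rz":0,"tx":0,"ty":0,"tz":-50,"hand":-0.6},{"rx":0,"ry":0,"rz":0,"tx":0,"ty":0,"tz":-100,"hand":-1},{"rx":0,"ry":0,"rz":0,"tx":-30,"ty":0,"tz":-140,"hand":-1},{"rx":0,"ry":0,"rz":0,"tx":-80,"ty":0,"tz":-160,"hand":-1}]'
python3 -m creep '[{"rx":0,"ry":0,"rz":0,"tx":-50,"ty":0,"tz":-20,"hand":-1},{"rx":0,"ry":0,"rz":0,"tx":-50,"ty":0,"tz":-20,"hand":-1},{"rx":0,"ry":0,"rz":0,"tx":-50,"ty":0,"tz":-20,"hand":-1}]'
python3 - <<'E'
from h import *
import pickle
o=pickle.load(open("out.pkl","rb"));o["pyramid_yellow"]=[.483,.348,.009,.137];pickle.dump(o,open("out.pkl","wb"))
E
for n in green cream yellow; do python3 look.py pyramid_$n z_$n; python3 look.py liner_$n zl_$n; done
python3 - <<'E'
from h import *
f=viewer.grab_frame("scene"); cv2.imwrite("pics/sf.png",cv2.resize(f["pixels"][90:360,90:430],None,fx=2.2,fy=2.2,interpolation=cv2.INTER_CUBIC))
f=viewer.grab_frame("top"); cv2.imwrite("pics/tf.png",cv2.resize(f["pixels"][100:270,110:420],None,fx=2.5,fy=2.5,interpolation=cv2.INTER_CUBIC))
E
```

```text
clock: 23.4
position: [0.4938, 0.2742, 0.1521]
tool_rot: [3.138, -0.003, 1.712]
force: [1.4, -0.4, -0.0]
grip_width: 0.0857
clock: 23.7
position: [0.5006, 0.2218, 0.1696]
tool_rot: [3.14, -0.001, 1.706]
force: [-0.0, 0.6, -0.6]
grip_width: 0.0855
[(0.87, [228.0, 177.0, 277.0, 230.0]), (0.73, [377.0, 140.0, 454.0, 212.0]), (0.7, [65.0, 355.0, 92.0, 383.0]), (0.21, [176.0, 2.0, 324.0, 241.0])]
wrist fit [0.5068 0.1868 1.6952] 0.045 prior [0.5055 0.187  0.009  0.137 ]
[0.5006 0.2218 0.1696] [ 3.140e+00 -1.000e-03  1.706e+00] 23.7
[(0.97, [223.0, 172.0, 283.0, 228.0])]
wrist fit [0.5059 0.1866 1.709 ] 4.302 prior [0.5052 0.1903 0.005  1.6949]
[0.4997 0.2237 0.1683] [-3.142e+00 -1.000e-03  1.709e+00] 23.8
[(0.74, [224.0, 101.0, 281.0, 152.0])]
wrist fit [0.4946 0.2695 0.1496] 0.041 prior [0.4942 0.267  0.009  0.137 ]
[0.4995 0.2239 0.1677] [-3.141  0.     1.71 ] 23.9
[]
[0.4996 0.2237 0.1676] [-3.141  0.     1.709] 24.0
[(0.64, [222.0, 0.0, 283.0, 68.0])]
wrist fit [0.4834 0.3465 0.1378] 0.035 prior [0.483 0.348 0.009 0.137]
[0.4997 0.2234 0.1677] [-3.141  0.     1.709] 24.1
[(0.66, [216.0, 6.0, 286.0, 74.0])]
wrist fit [0.4092 0.4265 1.459 ] 1.0 prior [0.4825 0.3499 0.005  0.1236]
[0.4999 0.2231 0.1679] [-3.141  0.     1.709] 24.2
```

View pics/z_cream.png

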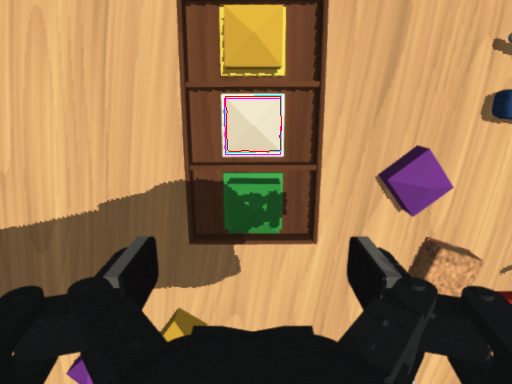

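View pics/sf.png

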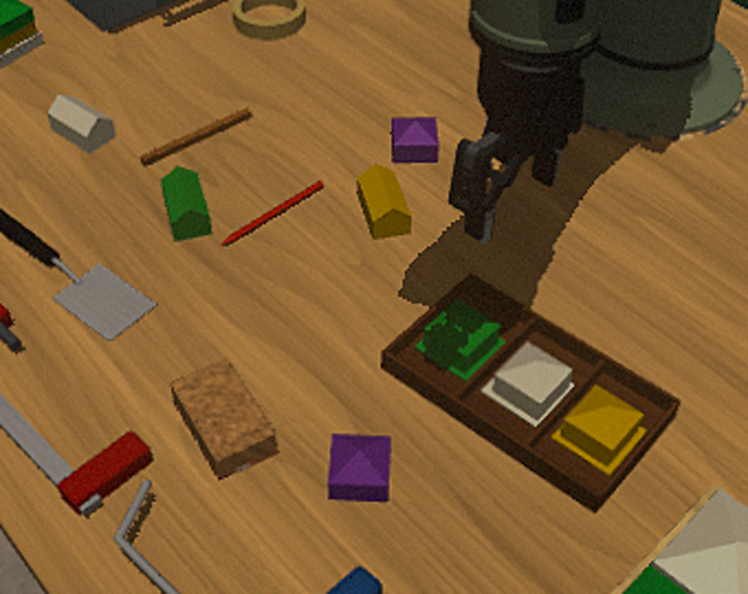

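View pics/tf.png

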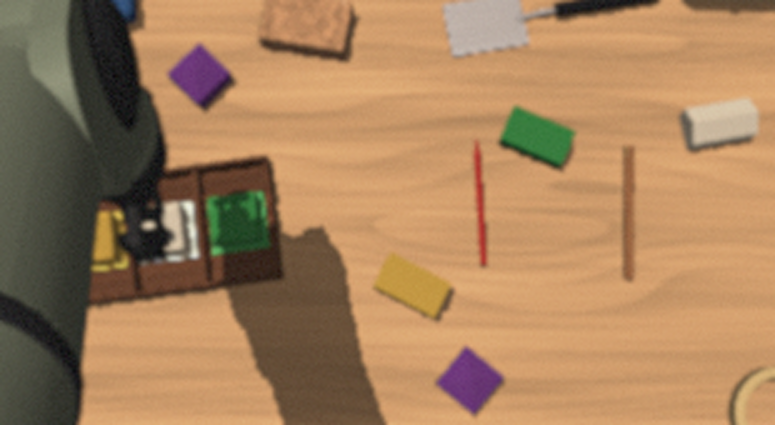

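All three tiles sit square on their own liners, and the roof tiles haven't visibly moved. In the last wrist view the tiles are at (252,38), (253,125) and (253,202). The arm is clear, so I'm handing in.

```bash
python3 -c "
from workcell import bot
s=bot.observe();print(s['clock'],s['force'],s['qd'].__class__)
print(bot.job_done())"
```

```text
24.4 [-0.39274274  0.26119745 -0.13543105] <class 'numpy.ndarray'>
the job is handed in; nothing more can be done
None
```

I set the green, cream and yellow pyramid tiles point up on the liners of their own colour and released them. Each was lowered until the force reading showed contact. I handed in at 24.4 s with the arm clear of everything.

**Last checks:**
- **Position:** By the wrist camera, the tiles are about 1 to 4 mm from their liner centres and within about 0.02 rad of square. The limits are 12 mm and 0.2 rad.
- **Roof tiles:** They look unmoved in the final scene and top pictures. I compared these by eye and did not measure them again.

**What failed or disagreed:**
- **First grasp:** The first try at the green tile failed. The real fingertips stood about 30 mm behind the stated tool point, so the jaws slid up the slopes and pressed down with about 65 N. A fresh wrist picture showed the tile had not moved. I then gripped about 23 mm lower, and all three grasps held.
- **Cameras:** The fixed cameras put the liners 4 to 5 mm higher in y than the wrist camera did. I placed each tile between the two readings.
- **Final networks:** At the end the networks gave no usable outlines of the covered liners. For those I relied on earlier fits and on the even liner margins in the last pictures.

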